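Daily check of a hardness probe

ROBOT

A 6-joint arm with a two-finger parallel gripper is mounted at the origin on the work surface. World frame = base frame: x ahead of the robot, y to its left, z up, the work surface at z = 0. Lengths are in mm, angles in rad, forces in N, time in s.
With the tool pointing down it reaches from about 300 to 850 mm from the base axis. Payload 4.2 kg.
Tool frame: the origin (TCP) lies between the finger pads; the fingertips stand 14 mm ahead of it and the grasp point (between the pads) lies 5 mm behind it; z points along the fingers, y is the line along which they close (so a half turn about z gives the same grasp; the last joint's range is limited). The gripper opens to 91 mm and grips with 3 to 60 N. Pads are 32 mm wide; open, the fingers measure 118 mm over their backs; the gripper's body (76 mm by 178 mm) begins 60 mm behind the grasp point.
Start: joints at [-0.02, 0.32, 1.565, -0, 1.257, -0.02], TCP at [575.015, 0, 227.976] pointing down, gripper open.
Joint ranges: [-3.11, 3.11], [-0.84, 2.01], [0.21, 2.61], [-1.34, 4.49], [0.05, 2.63], [-2.56, 2.56]. Speed limits (rad/s): [2.57, 2.57, 3.14, 3.14, 3.14, 3.14].

INTERFACE

Orientations are given as a rotation vector (axis times angle).
In Python, from cell import manip gives the robot as it stands.
- The arm moves only by the shell command python3 -m pendant 'ROWS' [FORCE]. ROWS is JSON, a list of rows, each a list of 7 numbers: the shift along the tool's x, y, z in m, then the turn, a rotation vector about the tool's x, y, z in degrees, then the closure, from 0 (fully open) to 1 (shut). In form: [[x, y, z, rx, ry, rz, gripper], ...]. A call has 1 to 12 rows; each row shifts and turns the commanded pose from where the row before left it, along the tool's axes as they then stand; what a row does not reach is not made up. A row lasts 1/8 s, in which the tool goes at most 62.5 mm and 10.7 degrees, less where a joint would pass 70% of its speed; a pose out of reach is approached as far as the arm can. A call is refused whole if a number of a shift passes 0.0625 or a number of a turn 10.7, either way. A call with a gripper value outside its range is refused whole. The fingers move at their own pace and stop on an object; FORCE is the grip in N (left out, the last holds). Time passes only in rows, so rows that do not move let the fingers close. It gives the time, the measured TCP pose, the force, the opening and the grip force at its end, in the units of the state.
- manip.get_obs(): the state, without advancing time (a new reading comes with each control period).
- manip.snapshot(name): name is "scene" or "side" or "wrist"; returns a dict with "color" (384x512x3 uint8, red, green, blue), "fov_y" (degrees; the focal length in pixels is half the picture's height over the tangent of half this angle, whatever the lens; pixels are square), "cx", "cy" (the principal point, pixels), "R" (3x3) and "t" (3): a world point X has camera coordinates R X + t; the wrist camera has in their place "tool_from_camera" (4x4, takes a point from camera to tool coordinates, whose origin is the TCP and whose axes are the flange's). Camera axes: x right, y down, z forward; pixel columns grow to the right and rows downward; lengths in mm; the calibration is good to about 2 mm. A picture is of the moment at which its call begins: read the wrist's pose just before it. There is no depth.
- manip.hand_in(): hands the job in; it is judged then, once.
Trained networks look in a picture, given as the dict that the camera call returned (one of the last four; its "shot" number tells which), for a name from the list of things; names that differ only in an ending like _2 or _b are one class to them, and where a whole thing is asked for, a point or a joint stands for the part that bears it (a point fixed in the world has none). Each returns a list of dicts, best first, with "confidence" (0 to 1); they miss things now and then, are a little off and sometimes report something else, mostly with a low value. They report only what shows in the picture. A call takes as long as a camera call. They do not tell look-alikes from the thing itself.
- manip.spot_in(picture, query): "rect" ([left, top, width, height] in pixels, round what is visible of it).
- manip.trace(picture, query): "mask" (384x512 bool, what is visible of it) and "rect" ([left, top, width, height] in pixels, round what is visible of it).
The state is a dict: "t": time; "qpos": joint angles; "qd": joint speeds; "joint_efforts": joint torques, N m; "ee_pos": TCP position; "eef_rot": TCP orientation; "ft_force": force on the tool from outside, world axes, zero at the start; "wrist_torque": the same for the moment, N m; "opening": finger opening in mm; "finger_force": force on a finger pad.
Only numpy, scipy, OpenCV 4.12 (cv2) and the standard library are available. Lean on these libraries where they do the work, as an engineer would, in place of code of your own. Each camera call takes 0.05 s, during which the arm holds its last target. There are 200 camera calls.

TASK

Do the daily check of the hand-held hardness probe: take it out of its stand and, holding it upright, touch its tip for a moment on the green dot of the one reference block and then on the yellow dot of the other. Then push the tip straight down on the load checker's brass spring plunger until the probe's skirt meets the checker's rim all round, and finish still gripping the probe and pressing it firmly against that stop (some 15 to 20 N in all), never letting go. Keep every push below about 40 N, and leave the two specimens, the mouse and the bottle alone.

Things in the scene. Friction and masses are not known exactly. Their poses are not given: they have to be found in the camera images.
- probe: loose hardness probe, upright, 100 mm tall, 160 g. Origin: centre of the tip's flat end; z up its axis. Steel tip pin 10 mm across to z = 16 mm; dark round skirt 36 mm across from 16 to 28; blue square handle 24 x 24 mm (faces square to x, y) from 28 to 100, white band at 86. It starts in the stand, skirt on the stand's top. Fingertips just above the skirt can bear on it when pushing
- probe_tip (a point): the same point: centre of the lower end of the probe's tip pin
- stand: fixed grey square block 70 x 70 x 30 mm, with a round hole 15 mm across in the middle of its top (30 mm above its origin) in which the probe's pin hangs with its end 14 mm above the table. Origin: centre of the underside. It and the checker may have changed places
- green_block: fixed steel reference disc, 64 mm across, 16 mm high, with a green band round its side, a green ring on its edge and a green dot; the rigid top is flat. Origin: centre of the underside. It and the yellow one may have changed places
- green_dot (a point): centre of the green dot, 16 mm across, in the middle of the top of the green block, 16 mm above the table
- yellow_block: fixed steel reference disc, same size, with a yellow band, edge ring and dot. Origin: centre of the underside
- yellow_dot (a point): centre of the yellow dot, 16 mm across, in the middle of the top of the yellow block, 16 mm above the table
- checker: fixed white load checker, a block 90 x 80 x 45 mm (along its x, y, z) with a dark foot, and a round bore 24 mm across through the middle of its top, ringed in dark steel. The flat rim round the bore, 45 mm above its origin, is the hard stop for the probe's skirt. Origin: centre of the underside
- plunger_top (a point): centre of the flat top of the checker's brass plunger, 21 mm across, standing in the bore; at rest 2 mm above the rim (47 mm above the table). It moves straight down
- plunger (a joint): how far the plunger is pressed down, m: 0 at rest, 0.018 when the probe's skirt sits on the rim (its own travel would go on to 0.022). Its spring needs about 2 N to start and 10 N at 0.018; any more push goes into the rim
- specimen_dark: loose black specimen mount, round, 30 mm across, 22 mm high; bystander. Origin: centre of the underside
- specimen_clear: loose amber specimen mount, round, 30 mm across, 22 mm high; bystander. Origin: centre of the underside
- mouse: loose black computer mouse, 100 x 58 x 34 mm; bystander. Origin: centre of the underside
- bottle: loose white bottle with a blue cap, 42 mm across, 95 mm high; bystander. Origin: centre of the underside
Not all that is in view belongs to the job. Of the things like the checker, leave any that is blue; of the rest the smaller one is meant.

How it is judged (in metres and radians):
On the way, in this order (a step that is already met when the one before it is completed fails the run):
1. the held, upright probe's tip touches the green dot (within 8 mm of its centre) (contact force between probe and green_block above 0.5 N and horizontal distance between probe_tip and green_dot below 0.008 m and distance between probe_tip and green_dot below 0.01 m and angle between probe's own z axis and vertical below 0.2 rad and contact force between the fingers and probe above 2 N), for 0.1 s.
2. the held, upright probe's tip touches the yellow dot (within 8 mm of its centre) (contact force between probe and yellow_block above 0.5 N and horizontal distance between probe_tip and yellow_dot below 0.008 m and distance between probe_tip and yellow_dot below 0.01 m and angle between probe's own z axis and vertical below 0.2 rad and contact force between the fingers and probe above 2 N), for 0.1 s.
At the end, for the whole second after the job is handed in: the probe is still gripped, upright (within 0.1 rad) and still, its tip on the plunger within 7 mm of its centre, the plunger pressed at least 16.5 mm with the skirt within 1.5 mm of the rim, and the probe pushes on the checker (plunger and rim together) with 11.5 to 45 N: more than the spring alone (value of joint plunger above 0.0165 m and horizontal distance between probe_tip and plunger_top below 0.007 m and distance between probe_tip and plunger_top below 0.008 m and z of probe_tip in the frame of checker between 0.026 and 0.0305 m and angle between probe's own z axis and vertical below 0.1 rad and contact force between probe and checker between 11.5 and 45 N and contact force between the fingers and probe above 2 N and linear speed of probe below 0.01 m/s); the arm keeps its last pose, push and grip.
It fails at once if the specimen dark was disturbed (moved over 20 mm) (distance of specimen_dark from where it was at the start of the episode above 0.02 m).
It fails at once if the specimen clear was disturbed (moved over 20 mm) (distance of specimen_clear from where it was at the start of the episode above 0.02 m).
It fails at once if the mouse was disturbed (moved over 20 mm) (distance of mouse from where it was at the start of the episode above 0.02 m).
It fails at once if the bottle was disturbed (moved over 20 mm) (distance of bottle from where it was at the start of the episode above 0.02 m).
It fails at once if the probe was pushed with over 50 N (contact force between probe and green_block above 50 N or contact force between probe and yellow_block above 50 N or contact force between probe and checker above 50 N).
It also fails if it takes over 67 s, if anything falls off the work surface, if the arm or the gripper's body presses on something with over 40 N, if the wrist force passes 120 N, or if a joint passes its speed limit or range.

## Working session

There is one attempt and no reset: what is moved stays moved. The work goes in short steps, Python scripts to look and compute and a shell command to move; the robot and the scene stay as the last step left them, time stands still between calls to the robot, and variables do not carry over. Pictures are saved under pics/ and viewed, at most 10 in all, crops included, and the job is handed in when it is done.

```bash
mkdir -p pics; cat > h.py <<'E'
import numpy as np,cv2
from cell import manip
from scipy.spatial.transform import Rotation as Ro
def cam(p,o=None):
    f=192/np.tan(np.radians(p["fov_y"]/2))
    if "R" in p and p["R"] is not None:
        R=np.array(p["R"]);t=np.array(p["t"]).ravel();return f,R,t
    T=np.array(p["tool_from_camera"]);Rt=Ro.from_rotvec(o["eef_rot"]).as_matrix()
    Rc=Rt@T[:3,:3];c=Rt@T[:3,3]+np.array(o["ee_pos"])
    return f,Rc.T,-Rc.T@c
def pix2w(p,u,v,z,o=None):
    f,R,t=cam(p,o);c=-R.T@t
    d=R.T@np.array([(u-p["cx"])/f,(v-p["cy"])/f,1]);return c+d*(z-c[2])/d[2]
def w2pix(p,X,o=None):
    f,R,t=cam(p,o);x=R@np.array(X,float)+t;return f*x[0]/x[2]+p["cx"],f*x[1]/x[2]+p["cy"]
def save(p,n): cv2.imwrite("pics/"+n,p["color"][...,::-1])
E
python3 - <<'E'
from h import *
o=manip.get_obs();print(o)
a=manip.snapshot("scene");b=manip.snapshot("side")
cv2.imwrite("pics/a.png",cv2.resize(a["color"][...,::-1],(800,600)))
cv2.imwrite("pics/b.png",cv2.resize(b["color"][...,::-1],(800,600)))
for n,p in(("scene",a),("side",b)):
  for q in["probe","stand","green_block","yellow_block","checker","plunger","specimen_dark","specimen_clear","mouse","bottle"]:
    for r in manip.spot_in(p,q):
      if r["confidence"]>.2:
        x,y,w,h=r["rect"];print(n,q,round(r["confidence"],2),np.round(r["rect"]),np.round(pix2w(p,x+w/2,y+h/2,20))[:2])
E
```

```text
{'t': 0.0, 'qpos': array([-1.99760118e-02,  3.20305723e-01,  1.56568651e+00, -1.46254839e-05,
        1.25738109e+00, -2.00249418e-02]), 'qd': array([-6.94692398e-05, -2.68167342e-04, -7.12958926e-04,  1.02100830e-03,
       -3.86835472e-04, -5.95226613e-04]), 'joint_efforts': array([-5.01459035e-04, -4.12465632e+01, -2.31973493e+01,  7.28826877e-02,
        4.58198413e-02, -1.41870069e-04]), 'ee_pos': array([5.74519172e+02, 1.96901282e-02, 2.27109413e+02]), 'eef_rot': array([-2.22048054e+00, -2.22059924e+00,  1.95283991e-03]), 'ft_force': array([ 0.19185218, -0.78423037, -1.30482526]), 'wrist_torque': array([ 0.05628865, -0.04921844,  0.01739869]), 'finger_force': 0.0, 'opening': 91.40918188278583}
scene probe 0.79 [328. 155.  16.  29.] [461. 254.]
scene stand 0.8 [313. 178.  35.  19.] [540. 206.]
scene stand 0.43 [239. 177.  20.  15.] [478. -33.]
scene green_block 0.73 [240. 176.  16.  13.] [470. -35.]
scene yellow_block 0.9 [275. 207.  22.  22.] [637.  46.]
scene yellow_block 0.52 [175. 184.  32.  38.] [ 526. -215.]
scene yellow_block 0.46 [327. 157.  14.  28.] [468. 244.]
scene c
[... 447 characters left out ...]
 0.73 [213. 157.  31.  15.] [513. 195.]
side green_block 0.87 [222. 206.  23.  16.] [445. -54.]
side green_block 0.25 [172. 130.  26.  16.] [415. 422.]
side yellow_block 0.51 [267. 173.  21.  18.] [633.  44.]
side checker 0.89 [315. 234.  50.  47.] [ 652. -319.]
side checker 0.85 [182. 224.  66.  62.] [ 344. -188.]
side checker 0.55 [258. 225.  44.  39.] [ 525. -217.]
side plunger 0.59 [209. 241.  11.  10.] [ 355. -155.]
side plunger 0.53 [338. 250.   5.   7.] [ 664. -308.]
side specimen_dark 0.59 [290. 157.   7.   8.] [732. 132.]
side specimen_clear 0.39 [326. 206.  12.  10.] [ 727. -150.]
side mouse 0.63 [174. 129.  24.  14.] [421. 430.]
side bottle 0.95 [292. 283.  20.  38.] [ 496. -409.]
```

View pics/a.png

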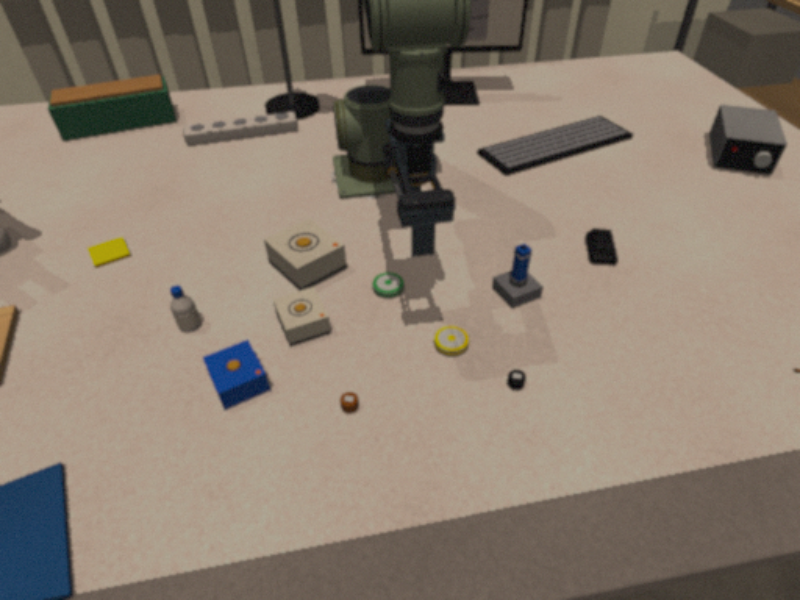

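View pics/b.png

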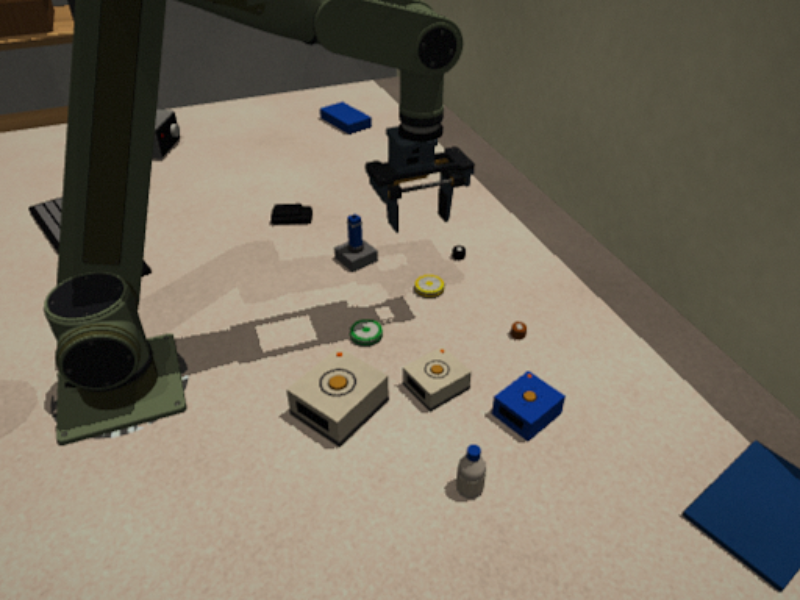

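Possible confusions (800×600 scene pixels):
- **Checker:** large white (305,250), small white (303,318) and blue (237,372). By the description it is the small white one, near (523,-213).
- **Probe:** only the blue one at (521,262), in the grey stand at (517,288).
- **Blocks:** green disc at (388,285) and yellow disc at (452,340). The yellow pad at (110,250) is not a disc.

I'll check this in a close crop.

```bash
python3 - <<'E'
from h import *
a=manip.snapshot("scene");b=manip.snapshot("side")
c1=cv2.resize(a["color"][130:270,120:350],(790,300)[:1]+(480,),interpolation=cv2.INTER_CUBIC)
cv2.imwrite("pics/c.png",c1[...,::-1])
def tri(u1,u2):
    A=[];B=[]
    for p,(u,v) in((a,u1),(b,u2)):
        f,R,t=cam(p)
        for k,(w,cc) in enumerate(((u,p["cx"]),(v,p["cy"]))):
            r=R[k]-(w-cc)/f*R[2];A.append(r);B.append((w-cc)/f*t[2]-t[k])
    return np.linalg.lstsq(np.array(A),np.array(B),rcond=None)[0].round(1)
s=.64
for n,x,y in(("probe top",(522,247),(355,217)),("green",(388,284),(367,331)),("yellow",(452,338),(430,285)),("plg small",(301,308),(437,369)),("plg big",(303,242),(338,382)),("plg blue",(234,366),(530,397))):
    print(n,tri(np.array(x)*s,np.array(y)*s))
E
```

```text
probe top [517.8 212.5 114.1]
green [455.4 -33.9  10.6]
yellow [627.6  55.3  11.9]
plg small [ 526.3 -206.7   42.1]
plg big [ 350.7 -191.9   62.5]
plg blue [ 645.1 -323.1   41. ]
```

View pics/c.png

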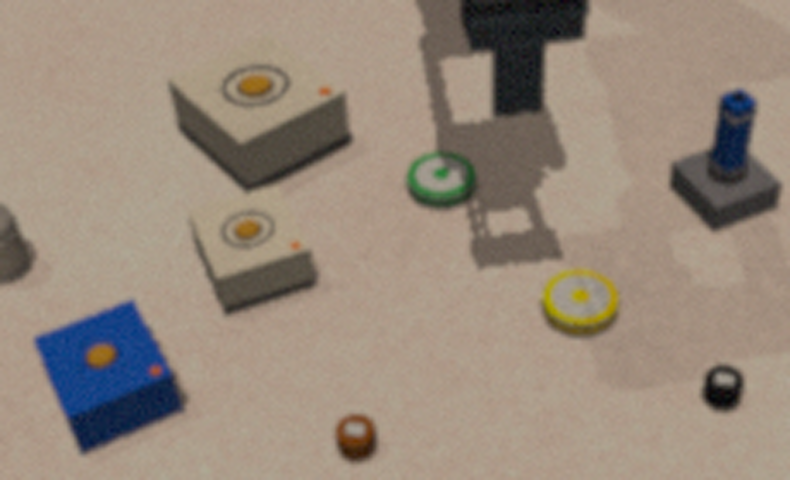

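```bash
python3 -m pendant '[[0.05,-0.015,-0.015,0,0,0,0],[0.05,-0.015,-0.015,0,0,0,0],[0.05,-0.015,-0.015,0,0,0,0],[0.04,-0.015,-0.015,0,0,0,0],[0,0,0,0,0,0,0],[0,0,0,0,0,0,0]]' 20; python3 - <<'E'
from h import *
o=manip.get_obs();p=manip.snapshot("wrist")
print(p["fov_y"],np.round(p["tool_from_camera"],3),o["ee_pos"],o["eef_rot"])
cv2.imwrite("pics/w1.png",p["color"][...,::-1])
for q in("probe","stand"):
  for r in manip.spot_in(p,q): print(q,r)
E
```

```text
t: 1.95
ee_pos: [515.0, 189.5, 287.6]
eef_rot: [2.221, 2.221, -0.001]
ft_force: [-0.3, -1.0, -0.9]
opening: 90.8
finger_force: 0.0
60.44514029489686 [[-1.00000e-03 -9.69000e-01 -2.45000e-01  6.96100e+01]
 [ 1.00000e+00 -1.00000e-03  0.00000e+00 -3.81000e-01]
 [-0.00000e+00 -2.45000e-01  9.69000e-01 -1.56789e+02]
 [ 0.00000e+00  0.00000e+00  0.00000e+00  1.00000e+00]] [514.99962907 189.50378119 287.63087745] [ 2.22074966e+00  2.22139288e+00 -1.20014954e-03]
probe {'rect': [247.9, 126.2, 25.2, 39.3], 'confidence': 0.65}
stand {'rect': [225.4, 104.7, 68.8, 74.1], 'confidence': 0.55}
```

View pics/w1.png

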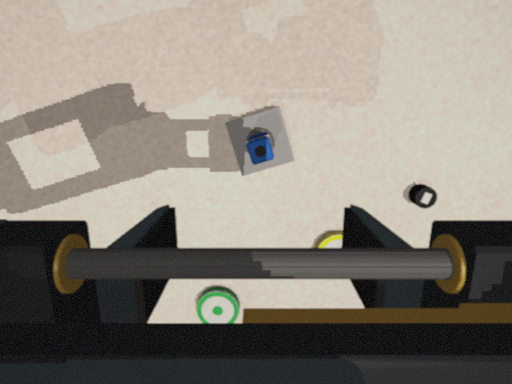

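The small white block at crop (247,228) is clearly the smaller of the two white checkers. The wrist view shows the probe at (260,150) in its stand, turned by about 20°. Next I'll get the handle's yaw and position.

```bash
python3 - <<'E'
from h import *
o=manip.get_obs();p=manip.snapshot("wrist")
m=p["color"].astype(int)
sub=np.zeros(m.shape[:2],bool);sub[110:180,225:300]=1
blue=(sub&(m[...,2]>m[...,0]+50)).astype(np.uint8)
P=np.argwhere(blue)[:,::-1].astype(np.float32)
print(len(P),cv2.minAreaRect(P),P.min(0),P.max(0))
# stand top corners
for u,v in((227,125),(277,107),(293,157),(243,174)): print(pix2w(p,u,v,30,o).round(1))
# hull points of blue on top plane
h=cv2.convexHull(P)[:,0]
for q in h: print(q, pix2w(p,*q,114,o).round(1)[:2])
c=cv2.resize(p["color"][95:190,215:305],(760,600)[:1]+(600,),interpolation=cv2.INTER_NEAREST);cv2.imwrite("pics/w1c.png",c[...,::-1])
E
```

```text
421 ((259.24530029296875, 147.3584747314453), (27.1973876953125, 22.801849365234375), 74.05460357666016) [247. 132.] [273. 162.]
[474.8 235.7  30. ]
[536.4 257.1  30. ]
[557.3 195.7  30. ]
[493.7 173.9  30. ]
[273. 155.] [528.5 210.5]
[272. 157.] [527.5 208.5]
[271. 158.] [526.5 207.5]
[268. 159.] [523.5 206.5]
[256. 162.] [511.4 203.5]
[253. 162.] [508.3 203.5]
[252. 160.] [507.3 205.5]
[248. 149.] [503.4 216.6]
[247. 146.] [502.5 219.6]
[247. 143.] [502.5 222.6]
[250. 137.] [505.5 228.5]
[253. 135.] [508.5 230.5]
[265. 132.] [520.4 233.4]
[269. 140.] [524.4 225.5]
[273. 154.] [528.5 211.5]
```

View pics/w1c.png

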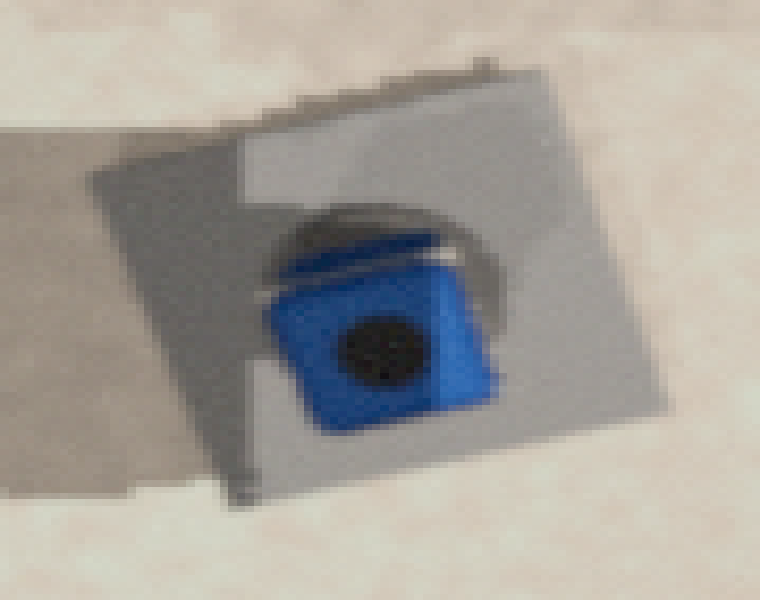

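The crop puts the handle centre near (515.5, 215) and its yaw at about +17°. I'll align, descend and check.

```bash
python3 -m pendant '[[0.0255,0.0005,0,0,0,0,0],[0,0,0,0,0,-8.5,0],[0,0,0,0,0,-8.5,0],[0,0,0.05,0,0,0,0],[0,0,0.05,0,0,0,0],[0,0,0.05,0,0,0,0],[0,0,0.04,0,0,0,0],[0,0,0.02,0,0,0,0],[0,0,0.015,0,0,0,0],[0,0,0,0,0,0,0]]' 45; python3 - <<'E'
from h import *
o=manip.get_obs();p=manip.snapshot("side")
print(Ro.from_rotvec(o["eef_rot"]).as_matrix().round(3))
c=cv2.resize(p["color"][90:190,170:300],(780,600),interpolation=cv2.INTER_CUBIC);cv2.imwrite("pics/s1.png",c[...,::-1])
E
```

```text
t: 3.4
ee_pos: [515.3, 214.9, 62.1]
eef_rot: [-1.869, -2.524, 0.003]
ft_force: [0.1, 0.9, -0.1]
opening: 91.2
finger_force: 0.0
[[-0.292  0.957 -0.002]
 [ 0.957  0.292 -0.001]
 [-0.    -0.002 -1.   ]]
```

View pics/s1.png

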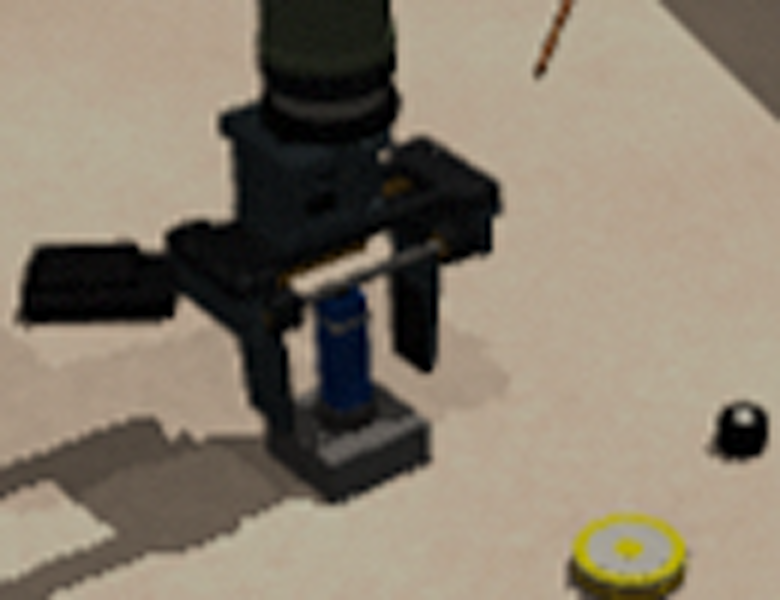

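The probe stands between the fingers, centred, with the fingertips above the skirt. Lowering 3 mm, then closing.

```bash
python3 -m pendant '[[0,0,0.003,0,0,0,0],[0,0,0,0,0,0,0.4],[0,0,0,0,0,0,0.6],[0,0,0,0,0,0,1],[0,0,0,0,0,0,1],[0,0,0,0,0,0,1],[0,0,0,0,0,0,1],[0,0,0,0,0,0,1]]' 45
```

```text
t: 4.45
ee_pos: [515.5, 215.5, 59.9]
eef_rot: [1.869, 2.525, 0.0]
ft_force: [-0.2, -0.6, 0.8]
opening: 24.4
finger_force: 0.5
```

```bash
python3 -m pendant '[[0,0,0,0,0,0,1],[0,0,0,0,0,0,1],[0,0,0,0,0,0,1]]' 45;  python3 -m pendant '[[0,0,-0.01,0,0,0,1],[0,0,-0.02,0,0,0,1],[0,0,-0.04,0,0,0,1],[0,0,-0.05,0,0,0,1],[0,0,-0.04,0,0,0,1],[0,0,0,0,0,0,1]]'; python3 - <<'E'
from h import *
o=manip.get_obs();p=manip.snapshot("wrist");q=manip.snapshot("side")
c=cv2.resize(q["color"][60:180,150:310],(800,600),interpolation=cv2.INTER_CUBIC)
cv2.imwrite("pics/s2.png",np.hstack([cv2.resize(c,(400,300)),cv2.resize(p["color"],(400,300))])[...,::-1])
E
```

```text
t: 4.82
ee_pos: [515.5, 215.5, 60.0]
eef_rot: [1.869, 2.525, 0.0]
ft_force: [-0.2, 0.0, -0.1]
opening: 23.9
finger_force: 45.0
t: 5.58
ee_pos: [517.2, 216.2, 224.1]
eef_rot: [1.866, 2.522, 0.011]
ft_force: [0.1, 0.9, -1.5]
opening: 23.8
finger_force: 45.0
```

View pics/s2.png

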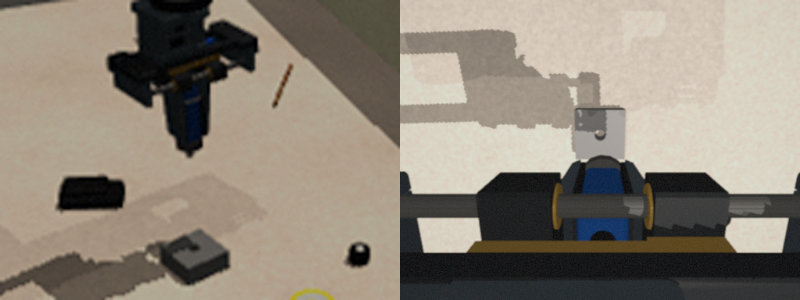

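The probe is held upright and the stand is empty, with its hole at wrist pixel (256,170). Moving above the green block at the same height.

```bash
python3 - <<'E'
from h import *
o=manip.get_obs();p=manip.snapshot("wrist")
print(o["ee_pos"],pix2w(p,256,170,30,o))
g=cv2.cvtColor(p["color"],cv2.COLOR_RGB2GRAY);s=g[155:185,240:272];print("hole dark")
ys,xs=np.where(s<s.min()+25);print(xs.mean()+240,ys.mean()+155,len(xs))
# probe skirt location
T=np.array(p["tool_from_camera"]);f=cam(p,o)[0]
for X in((0,0,18),(0,0,46)):
  c=T[:3,:3].T@(np.array(X)-T[:3,3]);print(X,f*c[0]/c[2]+p["cx"],f*c[1]/c[2]+p["cy"])
E
python3 -m pendant '[[-0.0442,-0.0264,0,0,0,0,1],[-0.0442,-0.0264,0,0,0,0,1],[-0.0442,-0.0264,0,0,0,0,1],[-0.0442,-0.0264,0,0,0,0,1],[-0.0442,-0.0264,0,0,0,0,1],[0,0,0,0,0,0,1],[0,0,0,0,0,0,1],[0,0,0,0,0,0,1]]'
cat > blk.py <<'E'
from h import *
import sys
o=manip.get_obs();p=manip.snapshot("wrist")
m=p["color"].astype(int);r,g,b=m[...,0],m[...,1],m[...,2]
mk=(g>r+35)&(g>b+20) if sys.argv[1]=="g" else (r>b+70)&(g>b+60)
mk[200:]=0
n,l,st,ce=cv2.connectedComponentsWithStats(mk.astype(np.uint8))
Rt=Ro.from_rotvec(o["eef_rot"]).as_matrix()
print(o["ee_pos"].round(1),Rt[:,2].round(4))
for i in range(1,n):
  if st[i,4]>8:
    w=pix2w(p,*ce[i],16,o);print(st[i],ce[i].round(1),w.round(1),"tool delta",(Rt.T@(w-o["ee_pos"])).round(1))
E
python3 blk.py g
```

```text
[515.00707623 215.31802068 219.86434112] [510.51617528 217.52252231  30.        ]
hole dark
259.73333333333335 175.9111111111111 45
(0, 0, 18) 259.61259515001996 233.0843367024561
(0, 0, 46) 259.544138504056 216.9488837510982
t: 6.72
ee_pos: [454.0, -33.4, 219.4]
eef_rot: [-1.866, -2.526, 0.0]
ft_force: [0.2, 0.7, -1.8]
opening: 23.8
finger_force: 45.0
[454.  -33.4 219.4] [-1.e-03  5.e-04 -1.e+00]
[230 143  57  56 944] [258.4 169.5] [452.3 -32.3  16. ] tool delta [  1.4  -1.1 203.4]
[252 165  14  13 146] [258. 171.] [452.5 -34.   16. ] tool delta [ -0.3  -1.4 203.4]
```

The green dot is at tool offset (-0.3, -1.4), 203 mm below. Descending.

```bash
python3 -m pendant '[[0,-0.0014,0.04,0,0,0,1],[0,0,0.05,0,0,0,1],[0,0,0.04,0,0,0,1],[0,0,0.018,0,0,0,1],[0,0,0,0,0,0,1],[0,0,0,0,0,0,1]]'; python3 -m pendant '[[0,0,0.003,0,0,0,1],[0,0,0.002,0,0,0,1],[0,0,0.001,0,0,0,1],[0,0,0,0,0,0,1]]'
```

```text
t: 7.52
ee_pos: [453.5, -34.4, 72.7]
eef_rot: [1.866, 2.525, 0.001]
ft_force: [1.0, -0.3, -2.0]
opening: 23.8
finger_force: 45.0
t: 8.02
ee_pos: [452.5, -34.9, 66.0]
eef_rot: [1.869, 2.525, 0.0]
ft_force: [-0.1, -0.6, -1.8]
opening: 23.8
finger_force: 45.0
```

```bash
python3 -m pendant '[[0,0,0.001,0,0,0,1],[0,0,0.001,0,0,0,1],[0,0,0.001,0,0,0,1],[0,0,0,0,0,0,1]]';python3 -m pendant '[[0,0,0.0007,0,0,0,1],[0,0,0,0,0,0,1]]'
```

```text
t: 8.52
ee_pos: [452.5, -34.8, 62.9]
eef_rot: [-1.869, -2.525, 0.0]
ft_force: [0.2, -0.8, -1.7]
opening: 23.8
finger_force: 45.0
t: 8.78
ee_pos: [452.6, -34.8, 62.2]
eef_rot: [1.869, 2.525, 0.0]
ft_force: [-0.7, 0.1, -0.7]
opening: 23.7
finger_force: 45.0
```

Starting to touch. A little further.

```bash
python3 -m pendant '[[0,0,0.0007,0,0,0,1],[0,0,0,0,0,0,1]]';python3 -m pendant '[[0,0,0.0005,0,0,0,1],[0,0,0,0,0,0,1]]'
```

```text
t: 9.02
ee_pos: [452.7, -34.8, 61.9]
eef_rot: [1.868, 2.525, 0.0]
ft_force: [-1.8, -0.4, 4.1]
opening: 24.2
finger_force: 45.0
t: 9.28
ee_pos: [452.7, -34.9, 61.9]
eef_rot: [1.868, 2.525, 0.0]
ft_force: [-1.9, 0.1, 8.6]
opening: 23.2
finger_force: 45.0
```

```bash
python3 - <<'E'
from h import *
o=manip.get_obs();print(o["ft_force"])
a=manip.snapshot("scene");q=manip.snapshot("side")
L=[]
for p in(a,q):
  u,v=map(int,w2pix(p,(452.5,-34,16)));print(u,v)
  L.append(cv2.resize(p["color"][v-30:v+20,u-30:u+30],(400,333),interpolation=cv2.INTER_CUBIC))
cv2.imwrite("pics/g.png",np.hstack(L)[...,::-1])
E
```

```text
[-1.93979231  0.10644663  8.55110426]
247 180
233 210
```

View pics/g.png

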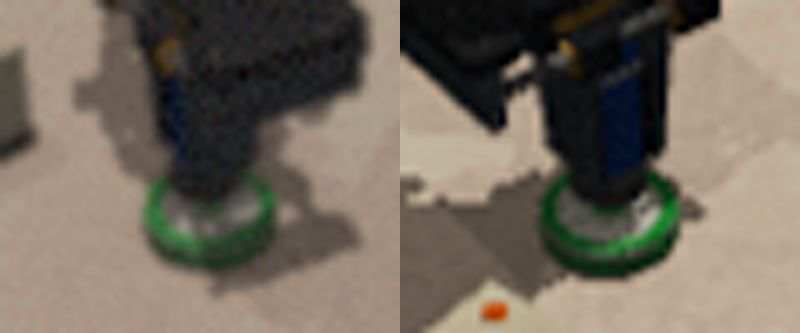

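Both views show the tip on the middle of the green dot, at about (208,205) left and (608,200) right. On to yellow.

```bash
python3 -m pendant '[[0,0,-0.03,0,0,0,1],[0,0,-0.05,0,0,0,1],[0,0,-0.05,0,0,0,1],[0.0088,0.0485,-0.028,0,0,0,1],[0.0088,0.0485,0,0,0,0,1],[0.0088,0.0485,0,0,0,0,1],[0.0088,0.0485,0,0,0,0,1],[0,0,0,0,0,0,1],[0,0,0,0,0,0,1],[0,0,0,0,0,0,1]]'; python3 blk.py y
```

```text
t: 10.62
ee_pos: [626.8, 55.0, 219.1]
eef_rot: [-1.869, -2.525, 0.001]
ft_force: [0.3, -0.0, -1.9]
opening: 23.9
finger_force: 45.0
[626.8  55.  219.1] [-6.e-04 -2.e-04 -1.e+00]
[231 143  56  56 949] [258.7 168.9] [625.4  56.7  16. ] tool delta [  2.1  -0.7 203.1]
[252 164  14  14 147] [258.6 170.5] [625.8  55.   16. ] tool delta [  0.4  -0.8 203.1]
```

Contact should come at a TCP height of about 62; 157 mm down from here.

```bash
python3 -m pendant '[[0,-0.0008,0.04,0,0,0,1],[0,0,0.05,0,0,0,1],[0,0,0.045,0,0,0,1],[0,0,0.015,0,0,0,1],[0,0,0.003,0,0,0,1],[0,0,0.001,0,0,0,1],[0,0,0,0,0,0,1],[0,0,0,0,0,0,1]]'; python3 -m pendant '[[0,0,0.001,0,0,0,1],[0,0,0.001,0,0,0,1],[0,0,0,0,0,0,1]]'
```

```text
t: 11.68
ee_pos: [627.7, 55.4, 66.2]
eef_rot: [1.868, 2.524, 0.002]
ft_force: [0.1, 0.9, -1.4]
opening: 23.9
finger_force: 45.0
t: 12.05
ee_pos: [626.9, 55.3, 62.9]
eef_rot: [-1.869, -2.525, 0.0]
ft_force: [0.0, -0.7, -0.8]
opening: 24.0
finger_force: 45.0
```

```bash
python3 -m pendant '[[0,0,0.0008,0,0,0,1],[0,0,0.0007,0,0,0,1],[0,0,0,0,0,0,1]]'; python3 -m pendant '[[0,0,0.0005,0,0,0,1],[0,0,0,0,0,0,1],[0,0,0,0,0,0,1]]'
```

```text
t: 12.42
ee_pos: [627.1, 55.3, 61.9]
eef_rot: [1.869, 2.525, 0.0]
ft_force: [-0.6, -0.7, 1.7]
opening: 23.4
finger_force: 45.0
t: 12.8
ee_pos: [627.0, 55.3, 61.9]
eef_rot: [1.868, 2.525, 0.0]
ft_force: [-1.3, -0.2, 5.0]
opening: 24.1
finger_force: 45.0
```

Firm contact of about 6.5 N on yellow. Next, above the checker.

```bash
python3 -m pendant '[[0,0,-0.03,0,0,0,1],[0,0,-0.05,0,0,0,1],[0,0,-0.05,0,0,0,1],[-0.0369,-0.0289,-0.04,0,0,0,1],[-0.0369,-0.0289,-0.01,0,0,0,1],[-0.0369,-0.0289,0,0,0,0,1],[-0.0369,-0.0289,0,0,0,0,1],[-0.0369,-0.0289,0,0,0,0,1],[-0.0369,-0.0289,0,0,0,0,1],[0,0,0,0,0,0,1],[0,0,0,0,0,0,1],[0,0,0,0,0,0,1]]'; python3 - <<'E'
from h import *
o=manip.get_obs();p=manip.snapshot("wrist");save(p,"chk.png")
m=p["color"].astype(int);r,g,b=m[...,0],m[...,1],m[...,2]
mk=(r>b+60)&(g<r-20);mk[215:]=0
n,l,st,ce=cv2.connectedComponentsWithStats(mk.astype(np.uint8))
Rt=Ro.from_rotvec(o["eef_rot"]).as_matrix();print(o["ee_pos"],Rt[:,2])
for i in range(1,n):
  if st[i,4]>20:
    w=pix2w(p,*ce[i],47,o);print(st[i],ce[i].round(1),w.round(1),"tool delta",(Rt.T@(w-o["ee_pos"])).round(1))
for k in("checker","plunger"):
  for q in manip.spot_in(p,k): print(k,q)
E
```

```text
t: 14.3
ee_pos: [526.4, -206.0, 240.9]
eef_rot: [-1.867, -2.527, -0.001]
ft_force: [0.8, 0.3, -1.3]
opening: 23.8
finger_force: 45.0
[ 526.36406562 -206.04736041  240.91475916] [ 8.94439752e-05  4.46886405e-04 -9.99999896e-01]
[121  46  12  13 130] [126.4  51.9] [ 364.5 -128.2   47. ] tool delta [ 121.9 -131.9  193.9]
[ 76  95  32  30 712] [ 91.2 109.9] [ 340.8 -194.    47. ] tool delta [  65.9 -173.9  193.9]
[289 144   7   7  43] [291.9 147.1] [ 551.4 -169.7   47. ] tool delta [ 27.4  34.6 193.9]
[430 154  27  25 388] [443.2 165.9] [ 713.9 -141.1   47. ] tool delta [  6.9 198.3 194. ]
[248 164  19  20 300] [256.9 173.4] [ 524.2 -207.8   47. ] tool delta [ -1.1  -2.6 193.9]
checker {'rect': [215.3, 135.3, 86.6, 73.0], 'confidence': 0.84}
checker {'rect': [8.4, 34.0, 176.1, 143.0], 'confidence': 0.71}
plunger {'rect': [248.1, 163.6, 20.2, 14.9], 'confidence': 0.59}
plunger {'rect': [74.7, 96.7, 37.2, 29.6], 'confidence': 0.57}
```

View pics/chk.png

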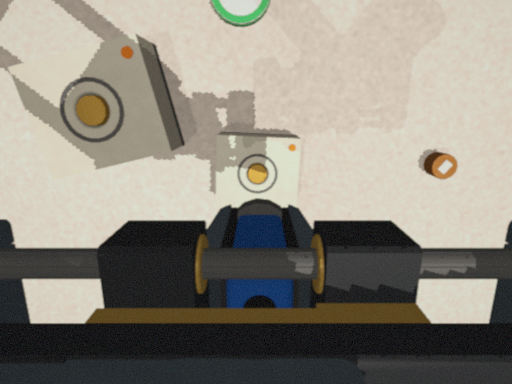

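The small white checker lies below, with its plunger at (257,173); the large one is at (92,110). Moving by (-1.1, -2.6) mm and down.

```bash
python3 -m pendant '[[-0.0011,-0.0026,0.04,0,0,0,1],[0,0,0.05,0,0,0,1],[0,0,0.04,0,0,0,1],[0,0,0.012,0,0,0,1],[0,0,0,0,0,0,1],[0,0,0,0,0,0,1]]'; python3 -m pendant '[[0,0,0.003,0,0,0,1],[0,0,0.003,0,0,0,1],[0,0,0.003,0,0,0,1],[0,0,0.003,0,0,0,1],[0,0,0,0,0,0,1],[0,0,0,0,0,0,1]]'
```

```text
t: 15.2
ee_pos: [525.2, -209.4, 100.9]
eef_rot: [1.866, 2.523, 0.001]
ft_force: [-0.1, -0.4, -1.3]
opening: 23.6
finger_force: 45.0
t: 15.95
ee_pos: [524.1, -209.1, 87.4]
eef_rot: [1.868, 2.525, 0.0]
ft_force: [-0.7, 0.3, 2.0]
opening: 23.8
finger_force: 45.0
```

```bash
python3 -m pendant '[[0,0,0.003,0,0,0,1],[0,0,0.003,0,0,0,1],[0,0,0.003,0,0,0,1],[0,0,0.001,0,0,0,1],[0,0,0,0,0,0,1],[0,0,0,0,0,0,1]]'; python3 -m pendant '[[0,0,0.001,0,0,0,1],[0,0,0.001,0,0,0,1],[0,0,0.0005,0,0,0,1],[0,0,0,0,0,0,1],[0,0,0,0,0,0,1]]'
```

```text
t: 16.7
ee_pos: [524.1, -209.1, 77.6]
eef_rot: [1.868, 2.525, 0.0]
ft_force: [-0.1, 0.1, 6.9]
opening: 23.9
finger_force: 45.0
t: 17.32
ee_pos: [524.1, -209.1, 75.3]
eef_rot: [1.868, 2.525, 0.0]
ft_force: [-1.0, 0.5, 8.6]
opening: 24.1
finger_force: 45.0
```

```bash
python3 -m pendant '[[0,0,0.0005,0,0,0,1],[0,0,0.0005,0,0,0,1],[0,0,0,0,0,0,1],[0,0,0,0,0,0,1]]'; python3 -m pendant '[[0,0,0.0005,0,0,0,1],[0,0,0,0,0,0,1],[0,0,0,0,0,0,1]]'
```

```text
t: 17.82
ee_pos: [524.1, -209.1, 74.9]
eef_rot: [1.868, 2.524, 0.0]
ft_force: [-2.3, 1.0, 12.6]
opening: 23.6
finger_force: 45.0
t: 18.2
ee_pos: [524.1, -209.1, 74.9]
eef_rot: [1.868, 2.524, 0.001]
ft_force: [-2.8, 1.7, 14.9]
opening: 24.4
finger_force: 45.0
```

The descent has stopped at the rim: z = 74.9, as predicted, and the force is rising without travel. A touch more, then wait and check it holds.

```bash
python3 -m pendant '[[0,0,0.0005,0,0,0,1],[0,0,0,0,0,0,1],[0,0,0,0,0,0,1],[0,0,0,0,0,0,1],[0,0,0,0,0,0,1]]';python3 -m pendant '[[0,0,0,0,0,0,1],[0,0,0,0,0,0,1],[0,0,0,0,0,0,1],[0,0,0,0,0,0,1],[0,0,0,0,0,0,1],[0,0,0,0,0,0,1],[0,0,0,0,0,0,1],[0,0,0,0,0,0,1]]'; python3 - <<'E'
from h import *
a=manip.snapshot("scene");q=manip.snapshot("side")
L=[]
for p in(a,q):
  u,v=map(int,w2pix(p,(524,-208,45)))
  L.append(cv2.resize(p["color"][v-30:v+30,u-30:u+30],(400,400),interpolation=cv2.INTER_CUBIC))
cv2.imwrite("pics/f.png",np.hstack(L)[...,::-1])
E
```

```text
t: 18.82
ee_pos: [524.1, -209.1, 74.9]
eef_rot: [1.868, 2.524, 0.001]
ft_force: [-3.1, 0.4, 19.0]
opening: 23.9
finger_force: 45.0
t: 19.82
ee_pos: [524.1, -209.1, 74.9]
eef_rot: [1.868, 2.524, 0.001]
ft_force: [-1.8, 1.6, 18.4]
opening: 23.8
finger_force: 45.0
```

View pics/f.png

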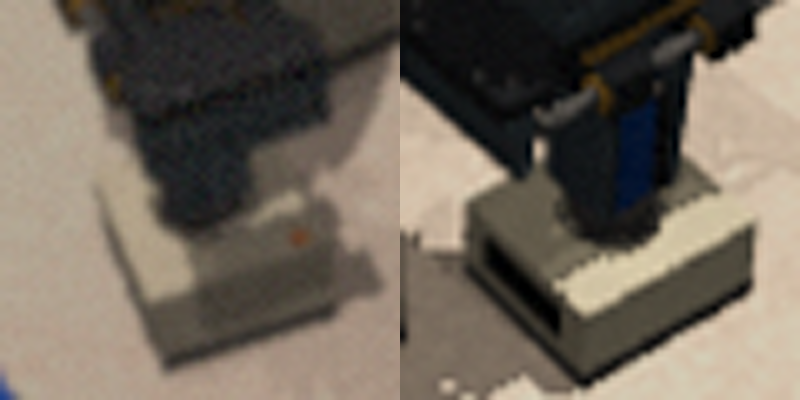

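The skirt sits flat on the rim, at (205,215) left and (605,225) right. The push is steady at about 20 N and the grip is holding, so I'm handing in.

```bash
python3 -c "
from cell import manip
print(manip.hand_in())"
```

```text
the job is handed in; nothing more can be done
None
```

The probe check is done and handed in at about 20 s: the tip touched the green dot (about 10 N), then the yellow dot (about 6.5 N), and the probe is still gripped and upright, pressing its skirt on the small white checker's rim with about 20 N; the hand-in returned no verdict.

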